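# Clip the polishing wheel onto its spindle

### The arm

A 6-joint arm with a two-finger parallel gripper is mounted at the origin on the work surface; the furniture and walls round the work are solid. World frame = base frame: x ahead of the robot, y to its left, z up, the work surface at z = 0. Lengths are in m, angles in rad, forces in N, time in s.
With the tool pointing down it reaches from about 0.375 to 0.9 m from the base axis. Payload 3.1 kg.
Tool frame: the origin (TCP) lies at the centre of the arm's flange, where the gripper is bolted on; the fingertips stand 182 mm ahead of it and the grasp point (between the pads) lies 164 mm ahead of it; z points along the fingers, y is the line along which they close (so a half turn about z gives the same grasp; the last joint's range is limited). The gripper opens to 87 mm and grips with 3 to 60 N. Pads are 19 mm wide; open, the fingers measure 117 mm over their backs; the gripper's body (75 mm by 190 mm) begins 51 mm behind the grasp point.
Start: joints at [-1.526, 0.527, 1.433, -0, 1.181, -0.178], TCP at [0.139, -0.609, 0.405] pointing down, gripper open.
Joint ranges: [-3.08, 3.08], [-0.75, 2.2], [0.22, 2.44], [-1.43, 4.57], [0, 2.65], [-2.85, 2.85]. Speed limits (rad/s): [2.79, 2.79, 3.14, 3.14, 3.14, 3.14].

### API

Orientations are given as a unit quaternion [x, y, z, w].
In Python, from rig import * gives the robot as it stands.
- The arm moves only by the tool move_arm, never from a script. Its argument "commands" is a list that holds one entry, the list of rows, each a list of 6 numbers: the shift along the tool's x, y, z in units of 40 mm (1.0 is 40 mm), then the turn, a rotation vector about the tool's x, y, z in rad. A call has 1 to 12 rows; each row is the pose to reach, as a shift and turn from the pose commanded when the call began, along the tool's axes at that moment; what a row does not reach only later rows make up. A row lasts 1/8 s, in which the tool goes at most 62.5 mm and 10.7 degrees, less where a joint would pass 70% of its speed; a pose out of reach is approached as far as the arm can. A call with a gripper value outside its range is refused whole. "claw" is the closure, from -1 (fully open) to 1 (shut), so that 0 is half open, set as the call begins (left out, the last holds). The fingers move at their own pace and stop on an object; "squeeze" is the grip in N (left out, the last holds). Time passes only in rows, so rows that repeat a pose let the fingers close. It gives the time, the measured TCP pose, the force, the opening and the grip force at its end, in the units of the state.
- get_obs(): the state, without advancing time (a new reading comes with each control period).
- camera(name): name is "scene" or "top" or "wrist"; returns a dict with "pixels" (480x640x3 uint8, blue, green, red), "range_z" (480x640 float32, m along the optical axis (not along the pixel's ray), 0 where there is no reading), "camera_matrix" (3x3 intrinsics, pixels), "extrinsics" (4x4, takes a point from world to camera coordinates). Camera axes: x right, y up, looking along -z (the intrinsics and any distortion apply to the point x, -y, -z); pixel columns grow to the right and rows downward; lengths in m; the calibration is good to about 2 mm. A picture is of the moment at which its call begins.
- hand_in(): hands the job in; it is judged then, once.
The state is a dict: "time": time; "q": joint angles; "joint_velocities": joint speeds; "joint_torque": joint torques, N m; "position": TCP position; "tool_rot": TCP orientation; "ft_force": force on the tool from outside, world axes, zero at the start; "moment": the same for the moment, N m; "grip_width": finger opening in m; "grip_force": force on a finger pad.
Only numpy, scipy, OpenCV 4.12 (cv2) and the standard library are available. Lean on these libraries where they do the work, as an engineer would, in place of code of your own. Each camera call takes 0.05 s, during which the arm holds its last target. There are 200 camera calls.

### The job

The small green bench polisher has a new wheel that must be locked on. Pull the orange folding guard aside by its black knob until its two panels lie flat against each other at the hinge post, then slide the open steel spring clip in over the wheel and press it sideways onto the spindle, under the head, until it snaps fully home in the groove. Leave the guard folded and the clip in place, and do not shift the pink glass blossom, the blue glass lump or the blue bottle.

Things in the scene. Friction and masses are not known exactly. Their poses are not given: they have to be found in the camera images.
- groove (a point): Centre of the spindle's groove (20 mm diameter, 9 mm high) on the polisher, a green base 122 x 156 mm with a grey wheel, fixed to the table; 42.5 mm above the table. Turned with the polisher: -x points to its front (where the guard is), y to its left, z up the spindle. The groove lies between the wheel's top (38 mm above the table) and the underside of the head (47 mm)
- head_top (a point): Top centre of the steel spindle head, on the spindle axis, 60 mm above the table; the head has radius 15 mm, reaches down to 47 mm and has a 3 mm bevel below. Same axes as the groove. The wheel under it has radius 34 mm with a 4 mm bevelled edge; the splash rims at the back and sides end 32 mm above the table
- guard_knob (a point): Middle of the guard's black upright knob, 12 mm in diameter, from 59 to 84 mm above the table, on the free end of the second panel; it runs on the straight line through the guard post along the polisher's y and turns with its panel. As it nears the post the middle hinge swings out to the front, up to 60 mm. A few newtons move it; it stays where it is left
- guard_post (a point): Top of the guard's fixed hinge post (8 mm thick), 58 mm above the table, 58 mm in front of the spindle axis and 60 mm to its left in the polisher's axes. Each of the two orange panels is 60 mm from hinge to hinge, about 7 mm thick, its top 58 mm above the table
- guard_inner (a joint): Angle of the guard's first panel: 0 = both panels in line across the front, 1.55 (its stop) = folded flat on each other, sticking straight out to the front at the post, knob about 3 mm from the post's axis. The knob is 120 mm x cos(angle) from the post; the second panel turns back twice as far
- clip_eye (a point): Centre of the C of the spring clip, 3 mm above its underside. x points out of the open mouth, z up. The C is 6 mm round steel wire round a 20 mm bore, with two sprung arms; its mouth narrows to about 16 mm and flares to 27 mm between the tips, 19 mm ahead of here. It starts flat on the table, tab up. A push of some 5 to 15 N along x, hardest 10 mm short of home, snaps it in
- clip_grip (a point): Middle of the clip's red upright grip tab, 20 mm above the clip's underside, 48 mm behind the eye (clip's -x side), same axes. The tab is 10 mm along x, 18 mm along y, 35 mm high from the underside; a plate 18 mm wide and 6 mm thick joins it to the C and ends 6 mm behind this point. The clip weighs about 45 g
- blossom_mid (a point): Middle of the pink glass blossom, 57 x 59 mm, 21 mm tall, loose on the table; leave alone
- lump_mid (a point): Middle of the cobalt blue glass lump, 39 x 52 mm, 24 mm tall, loose on the table; leave alone
- bottle_mid (a point): Middle of the corked blue glass bottle, 48 mm in diameter, 111 mm tall, loose on the table; leave alone

How it is judged:
By the outcome, as a careful person would: the job done as asked, in the order asked, and still so for the second after the job is handed in, with the robot touching nothing.
It also fails if it takes over 42 s, if anything falls off the work surface, if the arm or the gripper's body presses on something with over 40 N, if the wrist force passes 120 N, or if a joint passes its speed limit or range.

## Working session

There is one attempt and no reset: what is moved stays moved. The work goes in short steps, Python scripts to look and compute and a tool call to move; the robot and the scene stay as the last step left them, time stands still between calls to the robot, and variables do not carry over. Pictures are saved under pics/ and viewed, at most 12 in all, crops included, and the job is handed in when it is done.

Besides the shell and the picture viewer there is one more tool, called after "Emit:" as name([rows], argument=value, ...), one row to a line, values as JSON. move_arm: Moves the arm, as the interface text tells. Its arguments: {"type":"object","properties":{"commands":{"type":"array","items":{"type":"array","items":{"type":"array","items":{"type":"number"}}}},"claw":{"type":"number"},"squeeze":{"type":"number"}},"required":["commands"]}

```bash
mkdir -p pics; cat > h.py <<'E'
from rig import *
import numpy as np, cv2
from scipy.spatial.transform import Rotation as R
def shot(n,f=None):
    c=camera(n); np.savez('/tmp/%s.npz'%n,**c)
    if f: cv2.imwrite('pics/'+f,c['pixels'])
    return c
def load(n): return dict(np.load('/tmp/%s.npz'%n))
def w(c,u,v,z=None):
    """pixel->world; z given: intersect plane, else depth"""
    K=c['camera_matrix'];E=c['extrinsics']
    d=np.array([(u-K[0,2])/K[0,0],-(v-K[1,2])/K[1,1],-1.])
    Ri=E[:3,:3].T;o=-Ri@E[:3,3];d=Ri@d
    s=(z-o[2])/d[2] if z is not None else c['range_z'][int(v),int(u)]
    return o+s*d
def cloud(c):
    K=c['camera_matrix'];E=c['extrinsics'];v,u=np.mgrid[:480,:640];s=c['range_z']
    p=np.stack([(u-K[0,2])/K[0,0]*s,-(v-K[1,2])/K[1,1]*s,-s],-1)
    return (p-E[:3,3])@E[:3,:3]
def plan(pos,dirx=None):
    """shift in tool units to put grasp point at pos (world)"""
    o=get_obs();q=R.from_quat(o['tool_rot']);g=np.array(o['position'])+q.apply([0,0,.164])
    return q.inv().apply(np.array(pos)-g)/.04
E
python3 - <<'E'
from h import *
shot('scene','s.png');shot('top','t.png')
o=get_obs();print(o); c=load('top');print(c['camera_matrix'],c['extrinsics'])
E
```

```text
{'time': 0.1, 'q': array([-1.52550894e+00,  5.28378851e-01,  1.43377497e+00, -1.63157262e-05,
        1.18144132e+00, -1.78505830e-01]), 'joint_velocities': array([ 0.00132072, -0.00212119, -0.00169963, -0.00082099, -0.00218745,
       -0.00186551]), 'joint_torque': array([ 2.16507301e-04, -4.40986204e+01, -1.77150947e+01,  6.35189423e-02,
        5.33880189e-02, -4.51941708e-05]), 'position': array([ 0.13871504, -0.6090902 ,  0.40386542]), 'tool_rot': array([ 9.93745259e-01,  1.11666278e-01,  5.91152264e-05, -9.99524251e-04]), 'ft_force': array([ 0.34941093,  0.48300047, -0.17930494]), 'moment': array([ 0.00513455,  0.02047245, -0.03596445]), 'grip_force': 0.0, 'grip_width': 0.08678575116788262}
[[505.17876254   0.         320.74811704]
 [  0.         505.17876254 244.04333688]
 [  0.           0.           1.        ]] [[ 0.00423503 -0.99996741 -0.00687343 -0.3125928 ]
 [ 0.98615063  0.0030367   0.16582437 -0.54185012]
 [-0.16579809 -0.00748051  0.98613135 -0.88551616]
 [ 0.          0.          0.          1.        ]]
```

View pics/t.png

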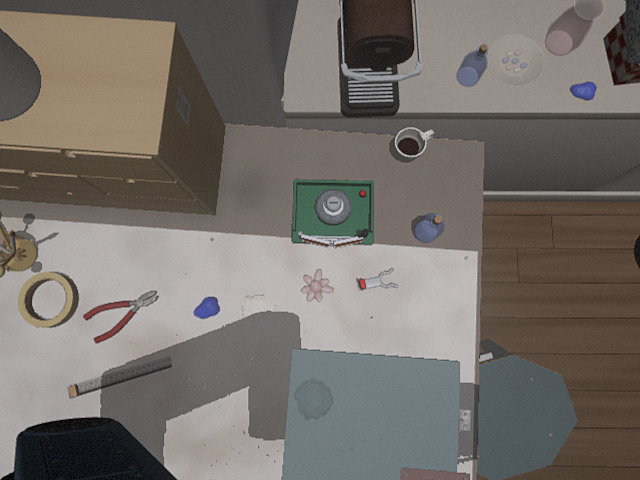

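View pics/s.png

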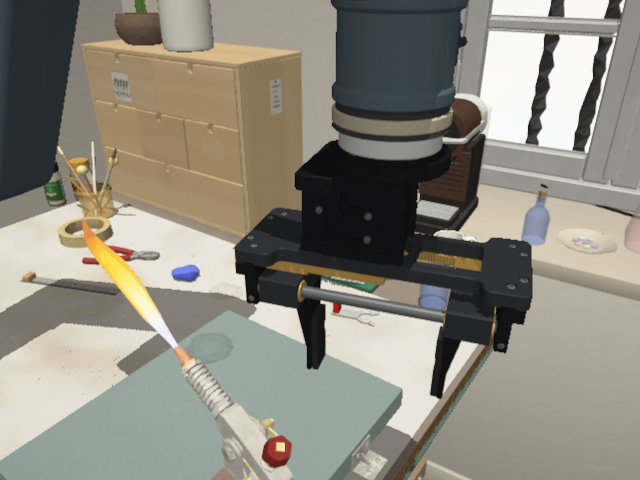

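```bash
python3 - <<'E'
from h import *
c=load('top')
cv2.imwrite('pics/t2.png',cv2.resize(c['pixels'][165:315,270:470],None,fx=4,fy=4,interpolation=cv2.INTER_CUBIC))
p=cloud(c)
for n,(u,v) in dict(head=(334,203),bottle=(430,225),clip=(362,284),blossom=(317,286),lump=(206,307),mug=(410,143),cab=(170,160),board=(400,400),table=(350,320),basefront=(310,228)).items(): print(n,p[v,u].round(3))
E
```

```text
head [ 0.617 -0.335  0.061]
bottle [ 0.571 -0.504  0.085]
clip [ 0.47  -0.386  0.035]
blossom [ 0.468 -0.304  0.023]
lump [ 0.428 -0.099  0.021]
mug [ 0.748 -0.484  0.019]
cab [ 0.617 -0.104  0.295]
board [ 0.265 -0.452  0.031]
table [ 0.406 -0.366  0.002]
basefront [ 0.579 -0.29   0.013]
```

View pics/t2.png

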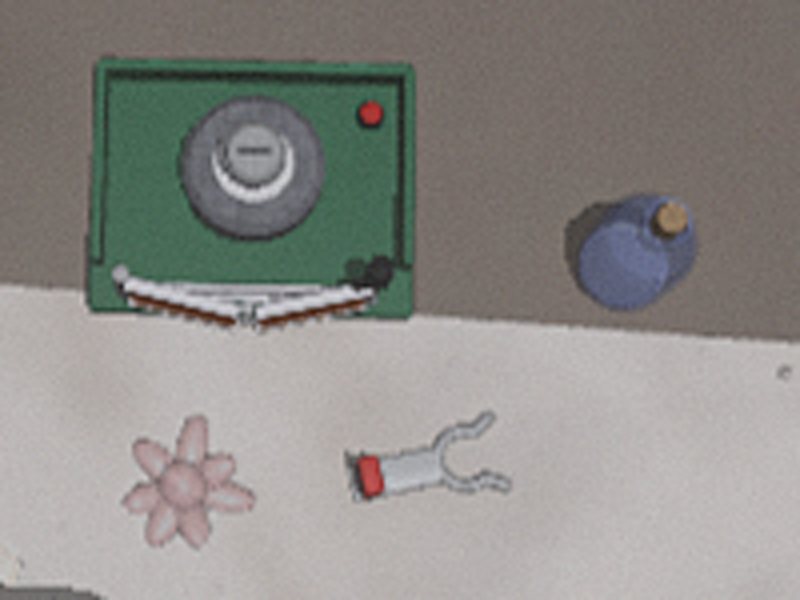

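```bash
python3 - <<'E'
from h import *
c=load('top')
f=lambda u,v,z:w(c,270+u/4,165+v/4,z).round(4)
P={}
for n,(u,v,z) in dict(head=(254,148,.06),post=(122,272,.058),knob=(379,267,.084),mid=(248,318,.058),tab=(370,474,.035),tipL=(489,416,.006),tipR=(507,487,.006),cb=(440,462,.006),bl=(101,60,.032),br=(413,65,.032),fl=(88,310,.02),fr=(412,317,.02),blos=(185,485,.02)).items(): P[n]=f(u,v,z);print(n,P[n])
p=cloud(c)[160:330,270:470].reshape(-1,3)
px=c['pixels'][160:330,270:470].reshape(-1,3).astype(int)
red=(px[:,2]>150)&(px[:,1]<90)&(px[:,0]<90)&(p[:,0]<.53);print('tab',p[red].mean(0),red.sum(), p[red][:,2].max())
h=(p[:,2]>.056)&(p[:,2]<.066)&(np.hypot(p[:,0]-.617,p[:,1]+.335)<.03);print('head',p[h].mean(0),h.sum())
h=(p[:,2]>.075)&(p[:,2]<.09)&(np.hypot(p[:,0]-P['knob'][0],p[:,1]-P['knob'][1])<.02);print('knob',p[h].mean(0),h.sum())
d=P['post']-P['knob'];print('polisher y dir deg from +y', np.degrees(np.arctan2(-d[0],d[1])))
t=(P['tipL']+P['tipR'])/2-P['tab'];print('clip x dir',np.degrees(np.arctan2(t[1],t[0])),np.hypot(*t[:2]))
E
```

```text
head [ 0.6186 -0.3338  0.06  ]
post [ 0.5609 -0.2738  0.058 ]
knob [ 0.5586 -0.3885  0.084 ]
mid [ 0.5399 -0.3311  0.058 ]
tab [ 0.4714 -0.3874  0.035 ]
tipL [ 0.5018 -0.4463  0.006 ]
tipR [ 0.4681 -0.4542  0.006 ]
cb [ 0.4798 -0.4227  0.006 ]
bl [ 0.6687 -0.2614  0.032 ]
br [ 0.6665 -0.4099  0.032 ]
fl [ 0.5498 -0.2561  0.02  ]
fr [ 0.547 -0.409  0.02 ]
blos [ 0.4673 -0.3024  0.02  ]
tab [ 0.47189919 -0.38734551  0.03437303] 34 0.038075447928836346
head [ 0.61650737 -0.33286178  0.05957105] 186
knob [ 0.55779143 -0.38863303  0.08322397] 39
polisher y dir deg from +y -1.148758800359087
clip x dir -77.83366602638989 0.06429405104673368
```

```bash
python3 - <<'E'
from h import *
print(plan([.5583,-.3885,.139]))
E
```

```text
[11.44969024 -3.03612336  2.53154131]
```

Emit:
move_arm([
  [[1.2,-0.3,0,0,0,0.02],[2.4,-0.6,0,0,0,0.05],[3.7,-1,0,0,0,0.1],[5.0,-1.3,0,0,0,0.15],[6.3,-1.7,0.3,0,0,0.2],[7.6,-2.0,0.8,0,0,0.241],[8.9,-2.4,1.4,0,0,0.241],[10.1,-2.7,2,0,0,0.241],[11,-2.95,2.4,0,0,0.241],[11.45,-3.04,2.53,0,0,0.241],[11.45,-3.04,2.53,0,0,0.241],[11.45,-3.04,2.53,0,0,0.241]],
], claw=0.3, squeeze=6)

```text
time: 1.6
position: [0.5574, -0.3902, 0.3043]
tool_rot: [1.0, -0.009, 0.0, 0.0]
ft_force: [-0.3, 0.1, 1.1]
grip_width: 0.0301
grip_force: 0.0
```

```bash
python3 - <<'E'
from h import *
shot('wrist','w1.png')
print(plan([.5583,-.3885,.079]),get_obs()['grip_width'],R.from_quat(get_obs()['tool_rot']).as_matrix().round(3))
c=load('wrist');p=cloud(c)
h=(p[...,2]>.07)&(p[...,2]<.088)&(abs(p[...,0]-.5583)<.02)&(abs(p[...,1]+.3885)<.02)
print(h.sum(),p[h].mean(0) if h.any() else 0)
E
```

```text
[ 0.02319567 -0.05355203  1.53627377] 0.030528664462852947 [[ 1.    -0.019  0.   ]
 [-0.019 -1.    -0.001]
 [ 0.     0.001 -1.   ]]
438 [ 0.56093253 -0.38968006  0.08098322]
```

View pics/w1.png

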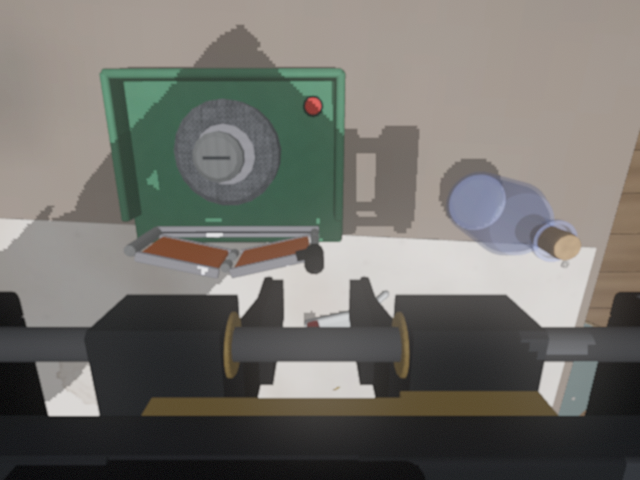

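The wrist picture shows the knob at about (315,250) ahead of the fingers, the head at (217,157), and the post at (130,248); all agree with the top view. I descend on the knob and close.

Emit:
move_arm([
  [[0.03,-0.04,0.6,0,0,0],[0.05,-0.04,1.2,0,0,0],[0.05,-0.04,1.53,0,0,0],[0.05,-0.04,1.53,0,0,0]],
])

```text
time: 2.15
position: [0.5595, -0.3881, 0.2418]
tool_rot: [1.0, -0.009, -0.001, -0.001]
ft_force: [0.8, 0.5, -0.1]
grip_width: 0.0304
grip_force: 0.0
```

Emit:
move_arm([
  [[0,0,0,0,0,0],[0,0,0,0,0,0],[0,0,0,0,0,0],[0,0,0,0,0,0]],
], claw=1, squeeze=5)

```text
time: 2.65
position: [0.5607, -0.3882, 0.2433]
tool_rot: [1.0, -0.008, 0.001, 0.001]
ft_force: [-0.9, -1.6, 1.6]
grip_width: 0.0116
grip_force: 5.0
```

```bash
python3 - <<'E'
from h import *
c=load('wrist');p=cloud(c)
h=(p[...,2]>.057)&(p[...,2]<.064)&(np.hypot(p[...,0]-.6175,p[...,1]+.3335)<.025)
q=p[h];print('head',len(q),q.mean(0),(q.max(0)+q.min(0))/2,q.max(0)-q.min(0))
print(plan([.5606,-.2765,.079]))
E
```

```text
head 1820 [ 0.61854547 -0.3342991   0.05903448] [ 0.61830472 -0.33412823  0.05929506] [0.02889172 0.02864558 0.00458667]
[-5.62023111e-02 -2.80117117e+00  1.33702853e-03]
```

Emit:
move_arm([
  [[0,-0.2,0,0,0,0],[0,-0.42,0,0,0,0],[0,-0.65,0,0,0,0],[0,-0.9,0,0,0,0],[0,-1.15,0,0,0,0],[0,-1.4,0,0,0,0],[0,-1.65,0,0,0,0],[0,-1.9,0,0,0,0],[0,-2.15,0,0,0,0],[0,-2.4,0,0,0,0],[0,-2.6,0,0,0,0],[0,-2.6,0,0,0,0]],
])

```text
time: 4.15
position: [0.5619, -0.2825, 0.2419]
tool_rot: [1.0, -0.008, -0.001, -0.001]
ft_force: [0.9, -0.7, 0.4]
grip_width: 0.0112
grip_force: 5.0
```

Emit:
move_arm([
  [[0,-0.06,0,0,0,0],[0,-0.12,0,0,0,0],[0,-0.18,0,0,0,0],[0,-0.22,0,0,0,0],[0,-0.22,0,0,0,0]],
])

```text
time: 4.78
position: [0.5622, -0.2748, 0.242]
tool_rot: [1.0, -0.009, -0.0, -0.0]
ft_force: [0.6, -2.3, -2.7]
grip_width: 0.012
grip_force: 5.0
```

```bash
python3 - <<'E'
from h import *
o=get_obs();print(o['ft_force'],o['grip_width'],plan([.5606,-.2755,.079]))
E
```

```text
[ 0.57125711 -2.30759422 -2.71216405] 0.012035100401209444 [-0.03678962  0.01901563 -0.02477699]
```

Push on a little until the stop is felt.

Emit:
move_arm([
  [[0,-0.05,0,0,0,0],[0,-0.1,0,0,0,0],[0,-0.1,0,0,0,0]],
])

```text
time: 5.15
position: [0.5622, -0.2732, 0.2421]
tool_rot: [1.0, -0.008, 0.0, 0.003]
ft_force: [-2.7, -10.0, -6.0]
grip_width: 0.012
grip_force: 5.0
```

Emit:
move_arm([
  [[0,-0.05,0,0,0,0],[0,-0.05,0,0,0,0]],
])

```text
time: 5.4
position: [0.5622, -0.2713, 0.2421]
tool_rot: [1.0, -0.008, 0.0, 0.003]
ft_force: [-1.7, -9.9, -6.0]
grip_width: 0.0159
grip_force: 5.0
```

Emit:
move_arm([
  [[0,0.09,0,0,0,0],[0,0.09,0,0,0,0],[0,0.09,0,0,0,0],[0,0.09,-0.5,0,0,0],[0,0.09,-1.2,0,0,0],[-1,0.2,-2.2,0,0,0],[-2,0.5,-2.5,0,0,0],[-2.5,1.0,-2.5,0,0,0],[-2.5,1.0,-2.5,0,0,0]],
], claw=0.3)

```text
time: 6.52
position: [0.4607, -0.3076, 0.343]
tool_rot: [1.0, -0.01, 0.0, 0.0]
ft_force: [0.2, 0.3, 0.3]
grip_width: 0.0308
grip_force: 0.0
```

```bash
python3 - <<'E'
from h import *
c=shot('top'); cv2.imwrite('pics/t3.png',cv2.resize(c['pixels'][165:315,270:470],None,fx=4,fy=4,interpolation=cv2.INTER_CUBIC))
c=shot('wrist','w2.png')
p=cloud(c)
px=c['pixels'].astype(int)
red=(px[...,2]>130)&(px[...,1]<90)&(px[...,0]<90)&(np.hypot(p[...,0]-.4715,p[...,1]+.387)<.025)
print('tab',p[red].mean(0),red.sum())
print(plan([.4717,-.3873,.087]),get_obs()['ft_force'])
E
```

```text
tab [ 0.47575651 -0.38416948  0.03228942] 13
[0.27660811 2.01104138 2.28695018] [-0.17934604  0.58422485 -0.38468371]
```

View pics/w2.png

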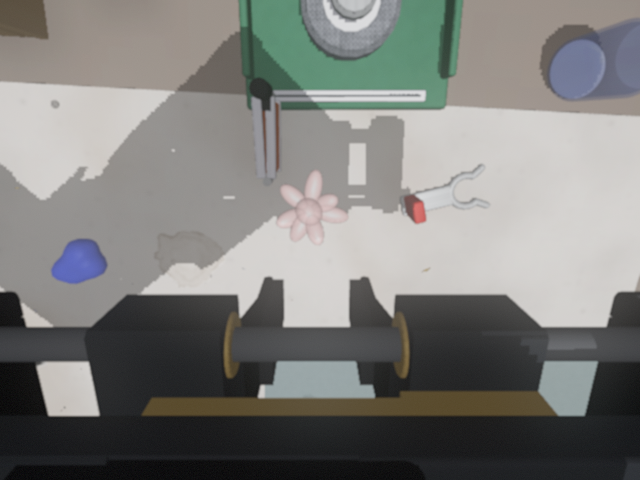

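View pics/t3.png

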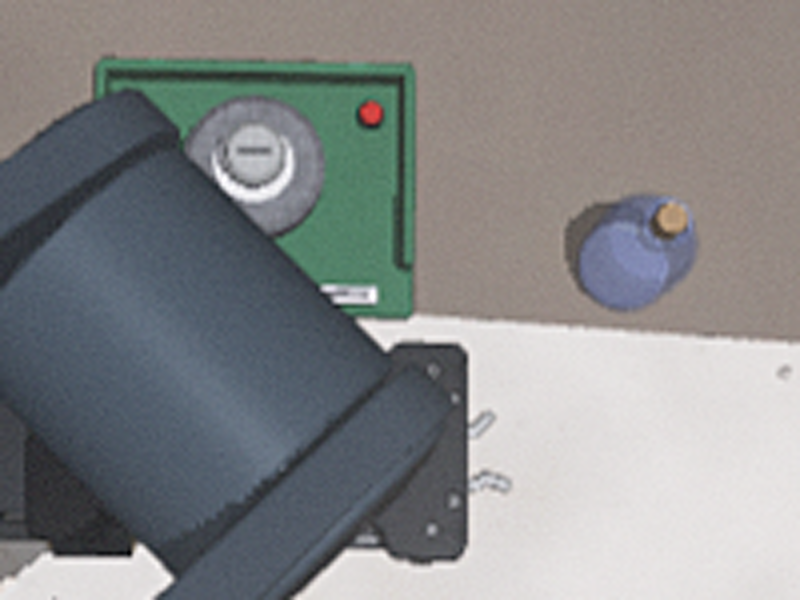

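The guard is folded flat with the knob at the post (262,88). The clip lies untouched with its tab at (416,208) and its tips at (484,168) and (488,206).

```bash
python3 - <<'E'
from h import *
c=load('wrist')
for n,u,v,z in [('tipL',484,168,.004),('tipR',488,206,.004),('postknob',262,86,.084),('tabtop',418,214,.035),('tabtop b',415,197,.035)]: print(n,w(c,u,v,z).round(4))
cv2.imwrite('pics/w3.png',cv2.resize(c['pixels'][150:240,390:510],None,fx=6,fy=6,interpolation=cv2.INTER_CUBIC))
print(c['extrinsics'].round(3))
E
```

```text
tipL [ 0.502  -0.4478  0.004 ]
tipR [ 0.4696 -0.4547  0.004 ]
postknob [ 0.5622 -0.2775  0.084 ]
tabtop [ 0.4713 -0.3867  0.035 ]
tabtop b [ 0.4848 -0.3837  0.035 ]
[[-0.02  -1.     0.001 -0.298]
 [ 0.958 -0.02  -0.286 -0.432]
 [ 0.286 -0.005  0.958 -0.465]
 [ 0.     0.     0.     1.   ]]
```

View pics/w3.png

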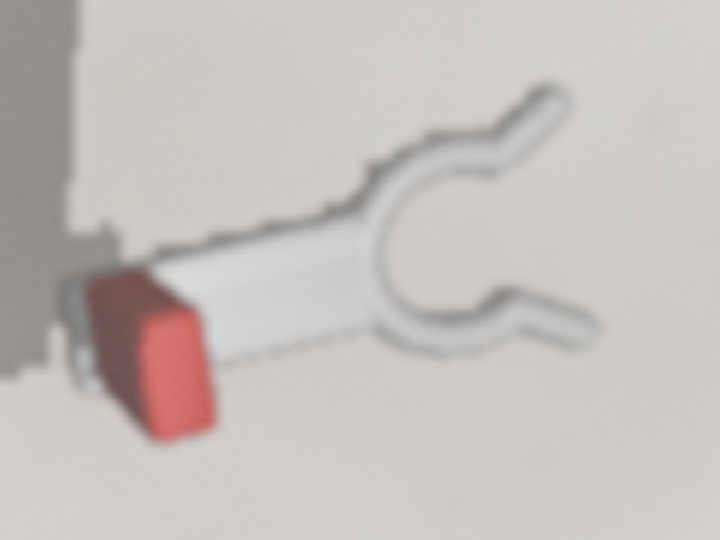

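```bash
python3 - <<'E'
from h import *
c=load('wrist')
f=lambda u,v,z:w(c,390+(u+.5)/6-.5,150+(v+.5)/6-.5,z)
tab=f(178,372,.035);eye=f(447,242,.003);tips=(f(550,100,.003)+f(590,332,.003))/2
print(tab,eye,tips)
for a,b in((tab,eye),(tab,tips)):
    d=b-a;print(np.degrees(np.arctan2(d[1],d[0])),np.hypot(*d[:2]))
E
```

```text
[ 0.47322527 -0.38758705  0.035     ] [ 0.48376822 -0.43333721  0.003     ] [ 0.48687154 -0.45040497  0.003     ]
-77.02295756039791 0.04694923422581744
-77.74376759292672 0.0642830620033409
```

Emit:
move_arm([
  [[0.1,1,0.6,0,0,-0.1],[0.3,2.02,1.2,0,0,-0.2],[0.3,2.02,2.28,0,0,-0.237],[0.3,2.02,2.28,0,0,-0.237],[0.3,2.02,2.28,0,0,-0.237]],
], claw=0.3)

```text
time: 7.25
position: [0.4731, -0.3874, 0.2517]
tool_rot: [0.994, 0.11, 0.0, 0.0]
ft_force: [0.7, -1.2, 0.5]
grip_width: 0.03
grip_force: 0.0
```

```bash
python3 - <<'E'
from h import *
m=R.from_quat(get_obs()['tool_rot']).as_matrix()
print(plan([.4725,-.3875,.027]),m[:,1], np.degrees(np.arctan2(m[1,1],m[0,1])))
E
```

```text
[-1.80596175e-02 -9.21843030e-04  1.51797448e+00] [ 2.18836260e-01 -9.75761592e-01  8.43803758e-05] -77.35930980807899
```

Emit:
move_arm([
  [[0,0,0.5,0,0,0],[0,0,1.0,0,0,0],[0,0,1.4,0,0,0],[0,0,1.52,0,0,0],[0,0,1.52,0,0,0],[0,0,1.52,0,0,0]],
])

```text
time: 8.0
position: [0.4725, -0.3884, 0.1908]
tool_rot: [0.994, 0.11, 0.0, 0.0]
ft_force: [0.1, -0.1, -0.4]
grip_width: 0.0305
grip_force: 0.0
```

Emit:
move_arm([
  [[0,0,0,0,0,0],[0,0,0,0,0,0],[0,0,0,0,0,0],[0,0,0,0,0,0]],
], claw=1, squeeze=45)

```text
time: 8.5
position: [0.4724, -0.3881, 0.1906]
tool_rot: [0.994, 0.11, 0.0, 0.0]
ft_force: [-0.7, -0.5, 2.0]
grip_width: 0.0095
grip_force: 45.0
```

```bash
python3 - <<'E'
from h import *
o=get_obs();q=R.from_quat(o['tool_rot']);print(o['position']+q.apply([0,0,.164]),o['ft_force'],o['grip_width'])
E
```

```text
[ 0.47239078 -0.38815514  0.0265797 ] [-0.73816695 -0.50300924  2.01376437] 0.00948239296544023
```

Emit:
move_arm([
  [[0,0,-0.5,0,0,0],[0,0,-1.2,0,0,0],[0.1,-0.2,-2,0,0,-0.17],[0.3,-0.4,-2,0,0,-0.34],[0.5,-0.6,-2,0,0,-0.51],[0.7,-0.9,-2,0,0,-0.68],[0.86,-1.25,-2,0,0,-0.85],[0.86,-1.25,-2,0,0,-1.02],[0.86,-1.25,-2,0,0,-1.19],[0.86,-1.25,-2,0,0,-1.333],[0.86,-1.25,-2,0,0,-1.333],[0.86,-1.25,-2,0,0,-1.333]],
])

```text
time: 10.0
position: [0.495, -0.3318, 0.271]
tool_rot: [0.714, 0.7, 0.0, 0.0]
ft_force: [-0.4, -0.7, -0.3]
grip_width: 0.0097
grip_force: 45.0
```

```bash
python3 - <<'E'
from h import *
c=shot('wrist','w4.png')
o=get_obs();m=R.from_quat(o['tool_rot']).as_matrix()
print(o['position']+m[:,2]*.164,np.degrees(np.arctan2(m[1,1],m[0,1])),o['grip_width'],m[2])
E
```

```text
[ 0.49509243 -0.33189294  0.10685576] -1.1285481000158315 0.009284746596869837 [-3.98671657e-04  4.59486192e-04 -9.99999815e-01]
```

View pics/w4.png

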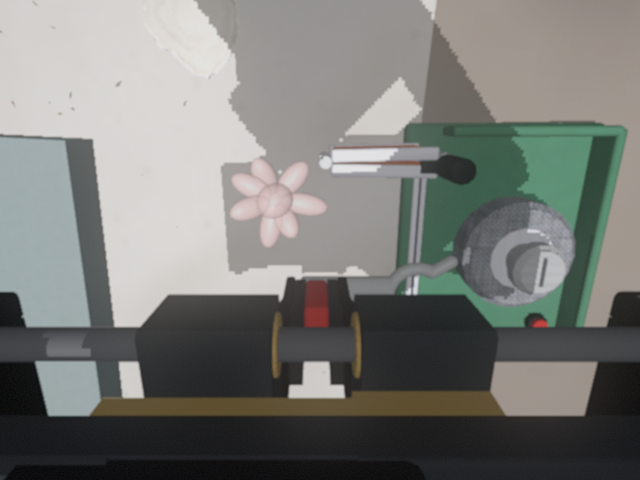

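```bash
python3 - <<'E'
from h import *
c=load('wrist');p=cloud(c)
print('tip',w(c,455,262,.083),p[258:268,440:458,2].round(3)[::3,::3])
h=(p[...,2]>.057)&(p[...,2]<.063)&(np.hypot(p[...,0]-.618,p[...,1]+.334)<.03)
q=p[h];print('head',len(q),q.mean(0),(q.max(0)+q.min(0))/2,q.max(0)-q.min(0))
wire=(p[...,2]>.07)&(p[...,2]<.1)&(p[...,0]>.52)&(p[...,0]<.59)&(abs(p[...,1]+.333)<.025)
q=p[wire];print('wire',len(q),np.percentile(q,[2,50,98],axis=0).round(4))
q=p[...,2][(abs(p[...,2])<.01)];print('table',np.median(q))
cv2.imwrite('pics/w5.png',cv2.resize(c['pixels'][190:310,330:590],None,fx=3,fy=3,interpolation=cv2.INTER_CUBIC))
E
```

```text
tip [ 0.56111504 -0.31745389  0.083     ] [[0.011 0.012 0.082 0.084 0.084 0.084]
 [0.082 0.084 0.085 0.085 0.086 0.086]
 [0.085 0.085 0.085 0.086 0.085 0.085]
 [0.086 0.085 0.086 0.086 0.086 0.085]]
head 1965 [ 0.61706236 -0.33289015  0.059218  ] [ 0.61807817 -0.33371598  0.05939313] [0.02918096 0.02913826 0.00477521]
wire 1400 [[ 0.5208 -0.3316  0.0821]
 [ 0.5375 -0.3222  0.0853]
 [ 0.5599 -0.3153  0.0868]]
table 0.00018219914944372554
```

View pics/w5.png

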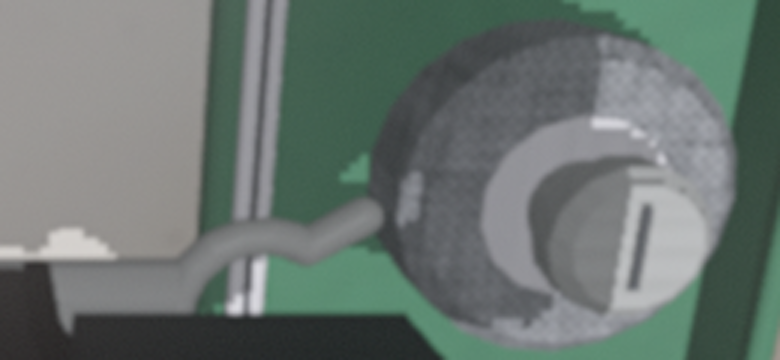

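The left tip, at (454,261), sits level and about 75 mm in front of the spindle, in line within about 1 mm. I lower it to groove height and advance.

Emit:
move_arm([
  [[0,0,0.5,0,0,0],[0,0,0.9,0,0,0],[0,0,1.02,0,0,0],[0,0,1.02,0,0,0],[0,0,1.02,0,0,0]],
])

```text
time: 10.68
position: [0.4952, -0.332, 0.23]
tool_rot: [0.713, 0.701, 0.0, 0.0]
ft_force: [0.1, 0.4, -0.1]
grip_width: 0.01
grip_force: 45.0
```

```bash
python3 - <<'E'
from h import *
o=get_obs();m=R.from_quat(o['tool_rot']).as_matrix()
print(o['position']+m[:,2]*.164,o['ft_force'],plan([.541,-.3325,.0662]))
E
```

```text
[ 0.49532237 -0.33208419  0.06596687] [ 0.05621662  0.38076505 -0.13135169] [ 0.01031037  1.14194525 -0.00505491]
```

Emit:
move_arm([
  [[0,0.25,0,0,0,0],[0,0.5,0,0,0,0],[0,0.75,0,0,0,0],[0,1.0,0,0,0,0],[0,1.1,0,0,0,0],[0,1.2,0,0,0,0],[0,1.3,0,0,0,0],[0,1.3,0,0,0,0]],
])

```text
time: 11.68
position: [0.5471, -0.3328, 0.2296]
tool_rot: [0.713, 0.701, 0.0, 0.0]
ft_force: [-0.7, -0.4, -1.2]
grip_width: 0.0095
grip_force: 45.0
```

```bash
python3 - <<'E'
from h import *
o=get_obs();m=R.from_quat(o['tool_rot']).as_matrix()
print(o['position']+m[:,2]*.164,o['ft_force'],o['moment'])
E
```

```text
[ 0.54716652 -0.33280448  0.06556401] [-0.72137353 -0.3769574  -1.16269835] [-0.03987004 -0.1085536  -0.00084715]
```

Emit:
move_arm([
  [[0,0.07,0,0,0,0],[0,0.14,0,0,0,0],[0,0.2,0,0,0,0],[0,0.26,0,0,0,0],[0,0.26,0,0,0,0]],
])

```text
time: 12.3
position: [0.5573, -0.3325, 0.2293]
tool_rot: [0.713, 0.701, 0.0, -0.001]
ft_force: [-1.5, 0.8, 1.4]
grip_width: 0.0098
grip_force: 45.0
```

Emit:
move_arm([
  [[0,0.06,0,0,0,0],[0,0.12,0,0,0,0],[0,0.18,0,0,0,0],[0,0.18,0,0,0,0]],
])

```text
time: 12.8
position: [0.5648, -0.3328, 0.2294]
tool_rot: [0.714, 0.701, 0.001, 0.0]
ft_force: [1.4, 4.2, -1.3]
grip_width: 0.0104
grip_force: 45.0
```

Emit:
move_arm([
  [[0,0.06,0,0,0,0],[0,0.12,0,0,0,0],[0,0.12,0,0,0,0]],
])

```text
time: 13.18
position: [0.5698, -0.3329, 0.2295]
tool_rot: [0.713, 0.701, 0.0, 0.0]
ft_force: [1.0, 3.8, -0.1]
grip_width: 0.0094
grip_force: 45.0
```

Emit:
move_arm([
  [[0,0.05,0,0,0,0],[0,0.05,0,0,0,0]],
])

```text
time: 13.42
position: [0.5707, -0.3329, 0.2293]
tool_rot: [0.713, 0.701, -0.0, -0.001]
ft_force: [-2.5, 3.6, 0.1]
grip_width: 0.0093
grip_force: 45.0
```

Emit:
move_arm([
  [[0,0.05,0,0,0,0],[0,0.05,0,0,0,0]],
])

```text
time: 13.68
position: [0.5716, -0.333, 0.2292]
tool_rot: [0.713, 0.701, -0.001, -0.003]
ft_force: [-7.1, 2.2, 3.2]
grip_width: 0.0094
grip_force: 45.0
```

Emit:
move_arm([
  [[0,0.05,0,0,0,0],[0,0.08,0,0,0,0],[0,0.08,0,0,0,0]],
])

```text
time: 14.05
position: [0.5729, -0.3331, 0.2292]
tool_rot: [0.713, 0.701, -0.003, -0.006]
ft_force: [-13.5, 2.2, 5.7]
grip_width: 0.0099
grip_force: 45.0
```

Emit:
move_arm([
  [[0,-0.08,0,0,0,0],[0,-0.08,0,0,0,0]],
])

```text
time: 14.3
position: [0.5715, -0.333, 0.2291]
tool_rot: [0.713, 0.701, -0.001, -0.003]
ft_force: [-7.3, 2.9, 1.2]
grip_width: 0.0101
grip_force: 45.0
```

Emit:
move_arm([
  [[0,0,0,0,0,0],[0,0,0,0,0,0],[0,0,0,0,0,0],[0,0,0,0,0,0]],
], claw=0.54, squeeze=10)

```text
time: 14.8
position: [0.5741, -0.3337, 0.23]
tool_rot: [0.713, 0.701, 0.0, 0.001]
ft_force: [0.1, -0.6, -0.4]
grip_width: 0.0199
grip_force: 0.0
```

Emit:
move_arm([
  [[0,0,-0.4,0,0,0],[0,0,-1.0,0,0,0],[0,-1,-2.0,0,0,0],[0,-2,-2.7,0,0,0],[0,-3,-2.7,0,0,0.15],[0,-3.5,-2.7,0,0,0.3],[0,-3.5,-2.7,0,0,0.3]],
])

```text
time: 15.68
position: [0.4326, -0.3308, 0.339]
tool_rot: [0.81, 0.586, 0.0, 0.001]
ft_force: [0.3, 0.0, 0.6]
grip_width: 0.0202
grip_force: 0.0
```

```bash
python3 - <<'E'
from h import *
c=shot('wrist');t=shot('top')
a=cv2.resize(c['pixels'],(480,360)); b=cv2.resize(t['pixels'][170:320,280:400],(320,400),interpolation=cv2.INTER_CUBIC)
im=np.zeros((400,800,3),np.uint8);im[:360,:480]=a;im[:,480:]=b
cv2.imwrite('pics/f.png',im);print(get_obs()['ft_force'],get_obs()['time'])
for k in(c,t):
    p=cloud(k);x=k['pixels'].astype(int)
    m=(x[...,2]>110)&(x[...,1]<80)&(x[...,0]<80)&(p[...,2]>.068)&(p[...,2]<.085)&(abs(p[...,0]-.57)<.03)&(abs(p[...,1]+.333)<.03)
    print(m.sum(),p[m].mean(0) if m.any() else 0)
E
```

```text
[ 0.36444376 -0.42521213  0.21915611] 15.775
286 [ 0.56907442 -0.33410695  0.0718259 ]
0 0
```

View pics/f.png

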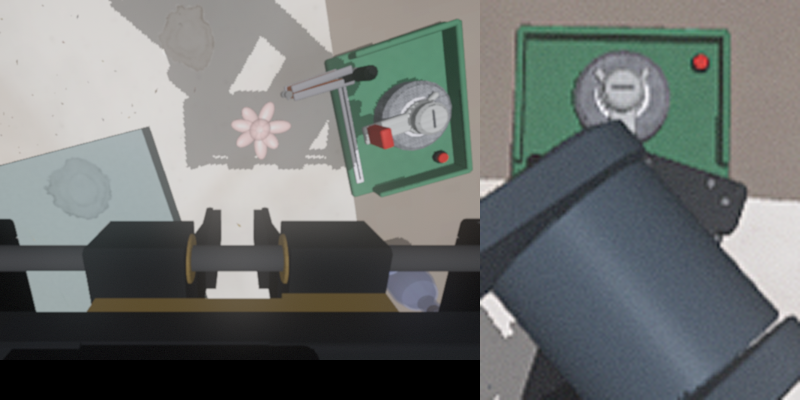

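```bash
python3 - <<'E'
from h import *
t=load('top');c=load('wrist')
for u,v in((118,70),(165,70)): print('tip',w(t,280+u*.375,170+v*.375,.0455).round(4))
print('head',w(t,280+142*.375,170+88*.375,.06))
p=cloud(c);x=c['pixels'].astype(int)
m=(x[...,2]>110)&(x[...,1]<80)&(x[...,0]<80)&(p[...,2]>.0725)&(abs(p[...,0]-.57)<.03)&(abs(p[...,1]+.333)<.03)
q=p[m];print(m.sum(),q.mean(0),np.percentile(q,[3,97],axis=0))
m=(p[...,2]>.057)&(p[...,2]<.063)&(np.hypot(p[...,0]-.618,p[...,1]+.334)<.02)
q=p[m];print('head',q.mean(0),(q.max(0)+q.min(0))/2)
cv2.imwrite('pics/f2.png',np.hstack([cv2.resize(c['pixels'][95:215,470:600],(433,400),interpolation=cv2.INTER_CUBIC),cv2.resize(t['pixels'][185:235,310:355],(360,400),interpolation=cv2.INTER_CUBIC)]))
E
```

```text
tip [ 0.6333 -0.3168  0.0455]
tip [ 0.6334 -0.3497  0.0455]
head [ 0.616695 -0.333323  0.06    ]
78 [ 0.56977158 -0.33535077  0.0730349 ] [[ 0.56547931 -0.34139095  0.0725352 ]
 [ 0.57283161 -0.32821328  0.07402266]]
head [ 0.61715605 -0.33331798  0.0592428 ] [ 0.61802763 -0.33393856  0.05947338]
```

View pics/f2.png

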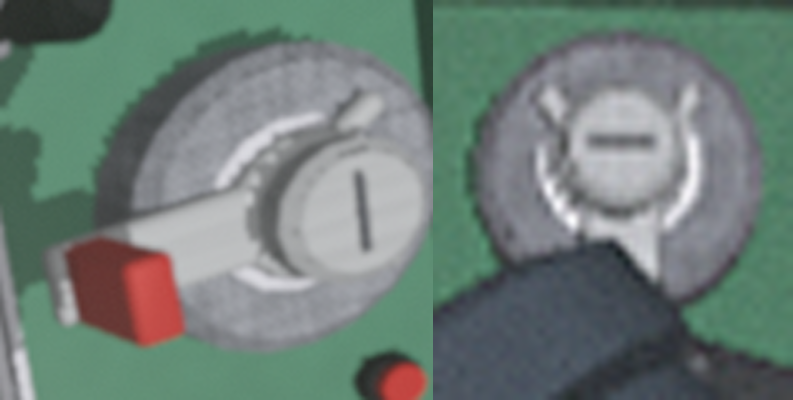

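The clip sits under the head with both tips past the spindle. The tab is 48 mm from the axis, which is where it should be when home. The guard is folded and the glass pieces weren't touched.

```bash
python3 -c "
from rig import *
print(hand_in())"
```

```text
the job is handed in; nothing more can be done
None
```

I folded the guard flat at its post, pressed the clip fully home in the spindle groove, left the blossom, lump and bottle untouched, and handed the job in at about 16 s of the 42 s allowed; no verdict was returned.

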